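# Offer a washed lid up to its hinge and hold it for the pin

## Robot

A 7-joint arm with a two-finger parallel gripper is mounted at the origin on a cart in front of the work surface, level with it; the furniture and walls round the work are solid. World frame = base frame: x ahead of the robot, y to its left, z up, the work surface at z = 0. Lengths are in m, angles in rad, forces in N, time in s.
With the tool pointing down it reaches from about 0.4 to 0.875 m from the base axis. Payload 19.3 kg.
Tool frame: the origin (TCP) lies at the very end of the fingers, on their centre line; the grasp point (between the pads) lies 19 mm behind it; z points along the fingers, y is the line along which they close (so a half turn about z gives the same grasp; the last joint's range is limited). The gripper opens to 85 mm and grips with 20 to 120 N. Pads are 22 mm wide; open, the fingers measure 114 mm over their backs; the gripper's body (76 mm by 85 mm) begins 54 mm behind the grasp point. The pads swing forward as they close: fully open they stand 13 mm farther back than shut.
Start: joints at [-1.171, 0.521, -0.036, 1.599, 0.021, 1.021, -0.113], TCP at [0.283, 0.557, 0.231] pointing down, gripper open.
Joint ranges: [-2.91, 2.91], [-0.3, 2.13], [-1.5, 1.42], [0.17, 2.43], [-1.26, 4.41], [0.16, 1.93], [-2.52, 2.52]. Speed limits (rad/s): [1.89, 1.89, 2.39, 2.39, 3.01, 3.01, 3.01].

## Interface

Orientations are given as [roll, pitch, yaw] about the fixed x, y, z axes, in that order (R = Rz(yaw) Ry(pitch) Rx(roll)).
In Python, from workcell import bot gives the robot as it stands.
- The arm moves only by the shell command python3 -m crank 'ROWS' [FORCE]. ROWS is a JSON object of lists of equal length, an entry for each row: "travel": the shift along the world's x, y, z in cm, a list of three; "turn": the turn, a rotation vector about the world's x, y, z in degrees, a list of three; "gripper": the closure, from 0 (fully open) to 1 (shut). A call has exactly 5 rows; each row is the pose to reach, as a shift and turn from the pose commanded when the call began; what a row does not reach only later rows make up. A row lasts 1/10 s, in which the tool goes at most 50 mm and 8.59 degrees, less where a joint would pass 70% of its speed; a pose out of reach is approached as far as the arm can. A call with a gripper value outside its range is refused whole. The fingers move at their own pace and stop on an object; FORCE is the grip in N (left out, the last holds). Time passes only in rows, so rows that repeat a pose let the fingers close, or fill a call up. It gives the time, the measured TCP pose, the force, the opening and the grip force at its end, in the units of the state.
- bot.observe(): the state, without advancing time (a new reading comes with each control period).
- bot.grab_frame(name): name is "scene" or "top" or "wrist"; returns a dict with "pixels" (480x640x3 uint8, red, green, blue), "fx", "fy", "cx", "cy" (pixels), "extrinsics" (4x4, takes a point from world to camera coordinates). Camera axes: x right, y down, z forward; pixel columns grow to the right and rows downward; lengths in m; the calibration is good to about 2 mm. The wrist camera is an equidistant fisheye: a pixel r from the principal point sees the ray r / f radians off the axis. A picture is of the moment at which its call begins. There is no depth.
- bot.job_done(): hands the job in; it is judged then, once.
The state is a dict: "clock": time; "qpos": joint angles; "qd": joint speeds; "joint_efforts": joint torques, N m; "position": TCP position; "tool_rot": TCP orientation; "force": force on the tool from outside, world axes, zero at the start; "moment": the same for the moment, N m; "grip_width": finger opening in m; "finger_force": force on a finger pad.
Only numpy, scipy, OpenCV 4.12 (cv2) and the standard library are available. Lean on these libraries where they do the work, as an engineer would, in place of code of your own. Each camera call takes 0.05 s, during which the arm holds its last target. There are 200 camera calls.

## Task

The black lid of the light-tight sample box has been washed and stands, hinge edge down, in one of the slots of the white drying rack. Take it by its top edge, slide it straight up out of the slots, carry it over to the open box and gently lower its two hinge knuckles into the two gaps between the three lugs along the back of the box, inside face towards the box, until the holes of knuckles and lugs line up so that the hinge pin could be pushed through. Finish holding the lid there, still gripped, upright and motionless; leave the two clear plates in their slots and the hinge pin where it lies.

Things in the scene. Friction and masses are not known exactly. Their poses are not given: they have to be found in the camera images.
- lid: loose flat black lid, 0.2 to 0.33 kg: 10 mm thick (its x), 160 wide (y), 100 high (z). Origin: middle of its lower (hinge) edge, mid-plane of the plate; z up the plate, +x out of the outside face. The inside face (-x) has a thin rubber frame 3.5 mm proud, ending 19 mm below the top edge. An aluminium leaf at the foot of the outside face carries the two knuckles, which hang below the lower edge
- lid_top (a point): middle of the lid's top edge, lid z = 100 mm: the place to grip; plain for 40 mm to either side (beyond that, small latch keepers stand 5 mm proud of the outside face)
- lid_hole_left (a point): bore centre of the knuckle at lid y = +30, z = -10, x = 0 mm. Knuckle: aluminium barrel, axis along y, 16 mm diameter, 25 mm long, ends bevelled 3 mm, bore 9 mm. Axes as the lid
- lid_hole_right (a point): bore centre of the like knuckle at lid y = -30, z = -10, x = 0 mm
- box: open black box, fixed: 100 mm deep (its x, to its back), 160 wide (y), rim at z = 62; origin under its centre. An aluminium hinge block runs along the back to x = 74 mm, with 3 bored lugs (bore 9 mm) at y = -60 to -44, -16 to 16, 44 to 60, tops rounded, at z = 75. Bore axis along y at x = 60, z = 67. Lid upright, holes in line: lid origin at x = 60, y = 0, z = 77, axes parallel to these
- box_hole_left (a point): on the lugs' bore axis, middle of the 28 mm gap at box y = +30 mm: the left knuckle hole belongs here. Under each gap is a trough with 45 degree flanks, 1.5 mm clear of a knuckle that is on the axis: a knuckle that touches the bottom is 1.5 mm too low, which is near enough. Behind, the trough's lip ends 2 mm below the axis. Axes as the box
- box_hole_right (a point): the like point in the gap at box y = -30 mm: the right knuckle hole belongs here
- rack: white drying rack, fixed: two upright cheeks 122 mm long (its x), 80 high, 176 over their outsides (y), joined by two low rods, open in the middle; origin under its centre. Three slots at x = -38, 0, +38 mm: pairs of vertical grooves 12.5 mm wide, 10 deep, floor at z = 35, open at the top (z = 80). Lid and plates stand in them by their side edges, lower edge at z = 35, axes parallel to the rack's
- plate_a: loose clear glass plate, 8 (x) x 160 (y) x 78 mm (z), standing in another slot of the rack; origin in the middle of its lower edge
- plate_b: a second such clear plate, in the remaining slot
- hinge_pin: loose hinge pin: steel rod 6 mm in diameter, 144 mm long with a 12 mm head, lying on the worktop between rack and box along its x; origin under its middle

How it is judged:
On the way:
1. the lid, held by the fingers at its top edge, has been slid up clear of the rack's slots, upright (z of lid in the frame of rack above 0.085 m and contact force between the fingers and lid above 2 N and angle between lid's own z axis and vertical below 0.35 rad and distance between the grasp point and lid_top below 0.06 m), for 0.2 s.
At the end, for the whole second after the job is handed in: Both knuckle holes of the lid are within 3 mm of their places on the lug axis (left in left gap, right in right); the lid is upright within 8 degrees, slower than 10 mm/s and gripped with more than 3 N; the clear plates have moved under 20 mm, the hinge pin under 30 mm (distance between lid_hole_left and box_hole_left below 0.003 m and distance between lid_hole_right and box_hole_right below 0.003 m and angle between lid's own z axis and vertical below 0.14 rad and contact force between the fingers and lid above 3 N and linear speed of lid below 0.01 m/s and distance of each of plate_a, plate_b from where it was at the start of the episode below 0.02 m and distance of hinge_pin from where it was at the start of the episode below 0.03 m); the arm keeps its last pose, push and grip.
It fails at once if the lid is forced against the box with more than 40 N (contact force between lid and box above 40 N).
It fails at once if a clear plate is knocked over or lifted out of its slot (distance of any of plate_a, plate_b from where it was at the start of the episode above 0.03 m or angle between any of plate_a, plate_b's own z axis and vertical above 0.5 rad).
It fails at once if the hinge pin is pushed away (distance of hinge_pin from where it was at the start of the episode above 0.03 m).
It also fails if it takes over 35 s, if anything falls off the work surface, if the arm or the gripper's body presses on something with over 40 N, if the wrist force passes 120 N, or if a joint passes its speed limit or range.

## Working session

There is one attempt and no reset: what is moved stays moved. The work goes in short steps, Python scripts to look and compute and a shell command to move; the robot and the scene stay as the last step left them, time stands still between calls to the robot, and variables do not carry over. Pictures are saved under pics/ and viewed, at most 10 in all, crops included, and the job is handed in when it is done.

```bash
mkdir -p pics; cat > h.py <<'E'
import numpy as np, cv2
from workcell import bot
def grab(n,f):
    d=bot.grab_frame(n); cv2.imwrite(f'pics/{f}.png',d['pixels'][:,:,::-1]); np.save(f'pics/{f}.npy',d,allow_pickle=True); return d
def load(f): return np.load(f'pics/{f}.npy',allow_pickle=True).item()
def rays(d,uv,fish=False):
    uv=np.atleast_2d(np.array(uv,float)); x=(uv[:,0]-d['cx'])/d['fx']; y=(uv[:,1]-d['cy'])/d['fy']
    if fish:
        r=np.hypot(x,y)+1e-12; v=np.c_[np.sin(r)*x/r,np.sin(r)*y/r,np.cos(r)]
    else: v=np.c_[x,y,np.ones_like(x)]
    E=np.array(d['extrinsics']); R=E[:3,:3]; c=-R.T@E[:3,3]; v=v@R
    return c,v/np.linalg.norm(v,axis=1)[:,None]
def plane(d,uv,z,fish=False):
    c,v=rays(d,uv,fish); return c+v*((z-c[2])/v[:,2])[:,None]
def tri(obs):
    A=np.zeros((3,3));b=np.zeros(3);L=[]
    for d,uv,f in obs:
        c,v=rays(d,uv,f);v=v[0];P=np.eye(3)-np.outer(v,v);A+=P;b+=P@c;L.append((P,c))
    p=np.linalg.solve(A,b); return p,[float(np.linalg.norm(P@(p-c))) for P,c in L]
def proj(d,p,fish=False):
    E=np.array(d['extrinsics']); q=np.atleast_2d(p)@E[:3,:3].T+E[:3,3]
    if fish:
        h=np.hypot(q[:,0],q[:,1]);t=np.arctan2(h,q[:,2]);s=t/h
    else: s=1/q[:,2]
    return np.c_[d['cx']+d['fx']*q[:,0]*s,d['cy']+d['fy']*q[:,1]*s]
E
python3 - <<'E'
from h import *
for n in ['scene','top','wrist']:
    d=grab(n,n+'0'); c,v=rays(d,[d['cx'],d['cy']]); print(n,d['fx'],d['cx'],d['cy'],c,v)
s=bot.observe(); print({k:s[k] for k in ['position','tool_rot','force','grip_width','clock']})
E
```

```text
scene 478.7690037722809 315.20933250862333 235.4535238896671 [ 0.37069857 -0.54808755  0.73674307] [[ 0.18186481  0.63293083 -0.75254486]]
top 566.1494089025077 323.1795592852064 243.1883746137338 [ 0.39632273 -0.01444978  1.13219081] [[ 0.12457851  0.00968569 -0.99216248]]
wrist 371.64829954431775 318.76728386556425 242.67002723674608 [0.2217761  0.58877812 0.37336204] [[ 0.24139603 -0.12364392 -0.9625176 ]]
{'position': array([0.28283514, 0.55705559, 0.23083672]), 'tool_rot': array([-3.14069963e+00,  3.15286188e-05,  2.67176040e+00]), 'force': array([1.37814412, 0.12349984, 0.42334042]), 'grip_width': 0.08541614812712514, 'clock': 0.15}
```

View pics/scene0.png

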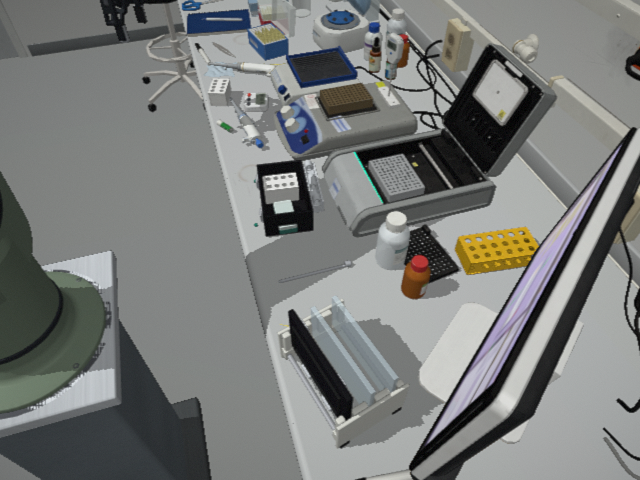

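View pics/top0.png

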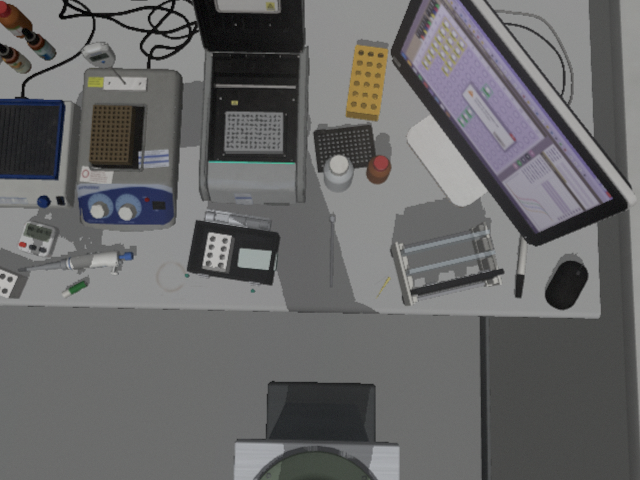

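The scene view shows the rack at about (340,370) with the black lid in the near slot and the clear plates behind it. The box is at (285,195) and the pin at (315,270). In the top view the box is at (235,250) with its lugs on the far side at (238,220), the rack at (450,262), and the lid's top edge runs from (410,296) to (500,273).

```bash
python3 - <<'E'
from h import *
def crop(f,x,y,w,h,W,H):
    im=cv2.imread(f'pics/{f}.png')[y:y+h,x:x+w]; im=cv2.convertScaleAbs(im,alpha=1.6,beta=25); return cv2.resize(im,(W,H),interpolation=cv2.INTER_CUBIC)
a=np.hstack([crop('scene0',270,290,140,160,400,457) ,crop('scene0',240,145,100,100,400,457)])[:300] if 0 else None
r1=np.hstack([crop('scene0',270,285,140,105,400,300),crop('scene0',240,150,120,90,400,300)])
r2=np.hstack([crop('top0',385,215,120,90,400,300),crop('top0',175,200,120,90,400,300)])
cv2.imwrite('pics/m1.png',np.vstack([r1,r2]))
E
```

```text
(no output)
```

View pics/m1.png

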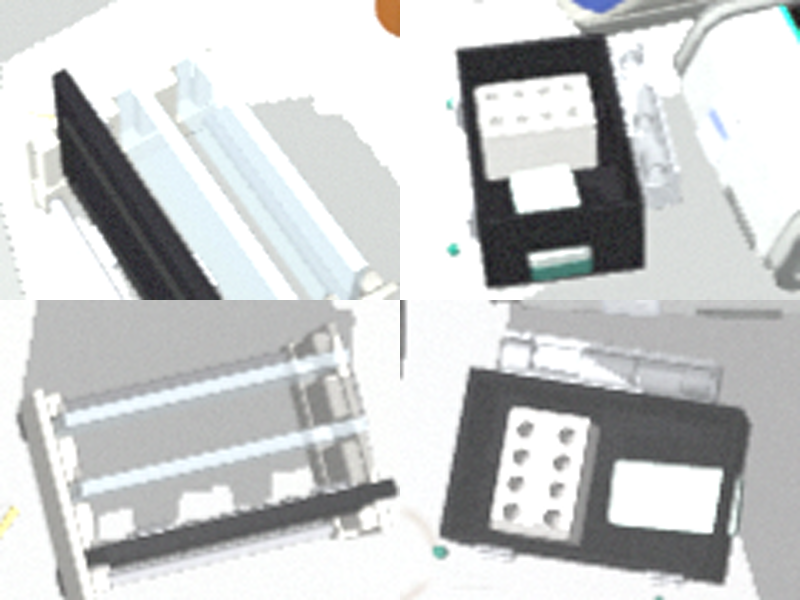

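View pics/wrist0.png

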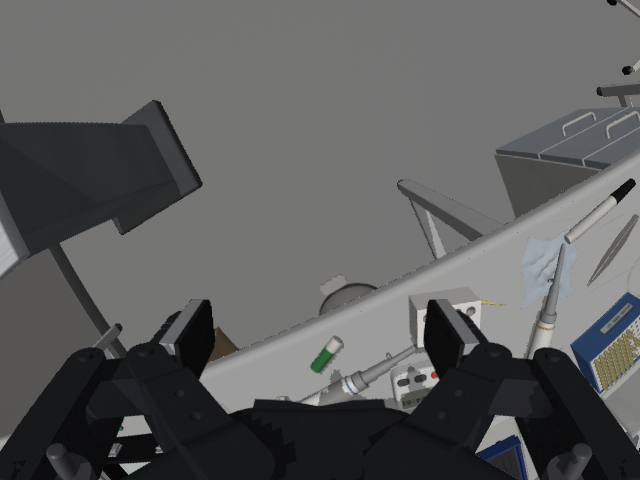

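The crops show the lid's near (robot-side) face with a frame line below its top edge, so the inside face probably looks towards −x. The box lugs run along the box's +x side. The wrist view shows nothing useful yet.

```bash
python3 - <<'E'
from h import *
def mask(f,x,y,w,h,t):
    g=cv2.imread(f'pics/{f}.png').max(2); m=np.zeros_like(g); m[y:y+h,x:x+w]=(g[y:y+h,x:x+w]<t)*255
    c=max(cv2.findContours(m,cv2.RETR_EXTERNAL,cv2.CHAIN_APPROX_NONE)[0],key=cv2.contourArea)
    return c
T=load('top0');S=load('scene0')
for f,x,y,w,h,t in [('top0',400,262,110,45,45),('scene0',280,300,80,125,45),('top0',180,200,110,95,60),('scene0',250,155,70,85,45)]:
    c=mask(f,x,y,w,h,t); print(f,cv2.contourArea(c),cv2.approxPolyDP(c,2.5,True)[:,0].tolist(),cv2.minAreaRect(c))
print(plane(T,[[411.4,291.5],[503.5,271.4]],.135))
# box lugs ends of hinge block, top view
print(plane(T,[[175+500/3.333-120,200+40/3.33],[175+100/3.33,200+50/3.33],[175+320/3.33,200+75/3.33]],.075))
print(plane(T,[[333,215],[331,286]],0.003))
E
```

```text
top0 151.0 [[502, 270], [471, 276], [467, 282], [464, 279], [461, 283], [458, 279], [459, 283], [450, 286], [488, 278]] ((475.92864990234375, 277.6877746582031), (5.988415241241455, 54.257835388183594), 77.125)
scene0 2159.5 [[289, 311], [294, 349], [335, 414], [342, 414], [346, 419], [350, 416], [352, 398], [294, 312]] ((317.58746337890625, 364.9446716308594), (121.74310302734375, 23.196548461914062), 57.680381774902344)
top0 4296.0 [[196, 221], [187, 270], [271, 284], [279, 240], [277, 233]] ((233.28607177734375, 252.09292602539062), (86.82861328125, 52.51251983642578), 8.530766487121582)
scene0 3081.0 [[300, 160], [257, 166], [266, 235], [279, 234], [277, 226], [296, 223], [297, 231], [312, 229], [312, 209]] ((285.4769592285156, 197.3153839111328), (71.44400024414062, 49.7379264831543), 82.87498474121094)
[[ 0.43946699 -0.16138864  0.135     ]
 [ 0.4783515  -0.32319541  0.135     ]]
[[0.58384385 0.2214407  0.075     ]
 [0.57806837 0.22113148 0.075     ]
 [0.56633459 0.09527727 0.075     ]]
[[ 0.59598676 -0.02199409  0.003     ]
 [ 0.4525498  -0.02092605  0.003     ]]
```

```bash
python3 -m crank '{"travel":[[0,0,7],[11,-20,7],[24,-43,7],[24,-43,7],[24,-43,7]],"turn":[[0,0,0],[0,0,-36],[0,0,-72],[0,0,-72],[0,0,-72]],"gripper":[0,0,0,0,0]}'
```

```text
clock: 0.65
position: [0.3807, 0.3808, 0.291]
tool_rot: [-3.142, -0.0, 2.066]
force: [1.3, 1.0, -0.2]
grip_width: 0.0855
finger_force: 0.0
```

```bash
python3 -m crank '{"travel":[[14,-26,-3],[14,-26,-3],[14,-26,-3],[14,-26,-3],[14,-26,-3]],"turn":[[0,0,-37],[0,0,-37],[0,0,-37],[0,0,-37],[0,0,-37]],"gripper":[0,0,0,0,0]}'
python3 -m crank '{"travel":[[0,-3,-2],[0,-3,-2],[0,-3,-2],[0,-3,-2],[0,-3,-2]],"turn":[[0,0,0],[0,0,0],[0,0,0],[0,0,0],[0,0,0]],"gripper":[0,0,0,0,0]}'
python3 - <<'E'
from h import *
d=grab('wrist','w1');c,v=rays(d,[d['cx'],d['cy']]); print(c,v); print(proj(d,[[.58,.22,.075],[.57,.1,.075]],1))
E
```

```text
clock: 1.15
position: [0.4985, 0.162, 0.2656]
tool_rot: [3.141, -0.0, 1.42]
force: [1.8, 0.1, -0.1]
grip_width: 0.0852
finger_force: 0.0
clock: 1.65
position: [0.498, 0.135, 0.246]
tool_rot: [3.141, -0.001, 1.428]
force: [0.2, 0.1, -0.2]
grip_width: 0.0854
finger_force: 0.0
[0.50792306 0.20342862 0.38862939] [[-0.03816049 -0.26803295 -0.96265368]]
[[400.5629181  111.39046656]
 [403.60825161 248.41317576]]
```

View pics/w1.png

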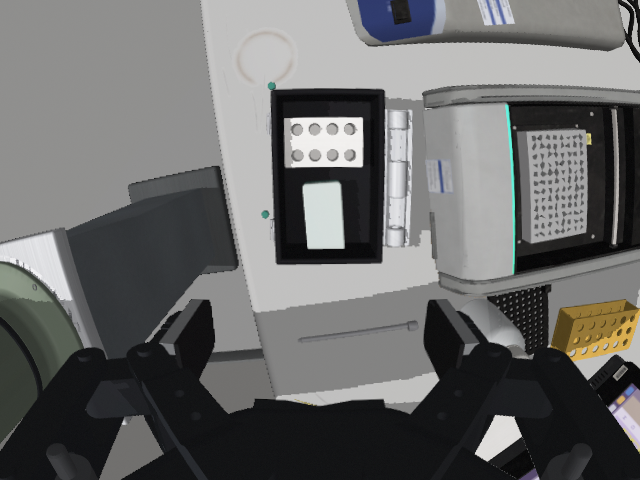

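The wrist view shows the box rim with corners at about (275,90), (383,90), (381,263) and (276,264). The three lugs are at column 398, rows 110–130, 150–198 and 230–246. The pin runs (300,340)–(412,325).

```bash
python3 -m crank '{"travel":[[5,-2,-7],[5,-2,-7],[5,-2,-7],[5,-2,-7],[5,-2,-7]],"turn":[[0,0,0],[0,0,0],[0,0,0],[0,0,0],[0,0,0]],"gripper":[0,0,0,0,0]}'
python3 - <<'E'
from h import *
d=grab('wrist','w2');c,v=rays(d,[d['cx'],d['cy']]); print(c,v)
u=proj(d,[[.585,.22,.07],[.565,.1,.07]],1);print(u)
def box(f,d):
    g=cv2.imread(f'pics/{f}.png').max(2); 
    p=proj(d,[[.53,.16,.06]],1)[0]
    m=cv2.morphologyEx((g<60).astype('uint8'),cv2.MORPH_CLOSE,np.ones((3,3)))
    n,l,s,_=cv2.connectedComponentsWithStats(m); 
    c0,r0=int(p[0]),int(p[1]); best=[i for i in range(1,n) if s[i,4]>1500 and s[i,0]<c0<s[i,0]+s[i,2] and s[i,1]<r0<s[i,1]+s[i,3]]
    for i in best:
        c=cv2.findContours((l==i).astype('uint8'),0,1)[0][0]; print(f,s[i],cv2.approxPolyDP(c,5,True)[:,0].tolist())
box('w1',load('w1')); box('w2',d)
def crop(f,x,y,w,h,W,H):
    im=cv2.imread(f'pics/{f}.png')[y:y+h,x:x+w]; return cv2.resize(im,(W,H),interpolation=cv2.INTER_CUBIC)
x,y=u.min(0).astype(int)-[25,25]; x=max(x,0);y=max(y,0);print(x,y)
cv2.imwrite('pics/m2.png',np.hstack([crop('w1',370,95,80,160,300,600),crop('w2',x-40,y,150,225,400,600)]))
E
```

```text
clock: 2.2
position: [0.548, 0.1146, 0.1767]
tool_rot: [3.141, -0.001, 1.427]
force: [0.5, 0.3, -0.8]
grip_width: 0.0852
finger_force: 0.0
[0.557829   0.18299614 0.31934795] [[-0.037924   -0.26780537 -0.96272636]]
[[351.18755965  81.42403295]
 [345.32961217 257.7388351 ]]
w1 [  271    89   114   175 12545] [[273, 90], [277, 263], [380, 262], [383, 90]]
w1 [    0   166   640   314 86194] [[0, 306], [0, 435], [36, 397], [0, 449], [0, 479], [62, 479], [52, 457], [70, 479], [98, 479], [123, 416], [139, 414], [163, 454], [121, 479], [520, 479], [533, 468], [540, 479], [571, 479], [583, 458], [588, 462], [576, 479], [639, 479], [639, 452], [608, 410], [631, 383], [639, 389], [639, 368], [614, 355], [586, 380], [563, 352], [548, 348], [550, 285], [487, 297], [520, 330], [532, 359], [513, 358], [507, 348], [489, 343], [459, 311], [479, 341], [463, 355], [463, 341], [429, 300], [424, 346], [439, 381], [410, 414], [385, 408], [383, 400], [313, 406], [255, 399], [252, 408], [227, 413], [199, 382], [210, 357], [261, 349], [212, 353], [208, 300], [173, 343], [174, 355], [159, 341], [181, 311], [145, 341], [207, 264], [237, 265], [218, 166], [212, 166], [217, 188], [192, 190], [68, 237], [103, 350], [74, 352], [43, 381], [43, 357], [32, 356], [36, 343]]
w2 [  187    56   141   221 19466] [[325, 57], [187, 66], [200, 276], [327, 275]]
320 56
```

View pics/m2.png

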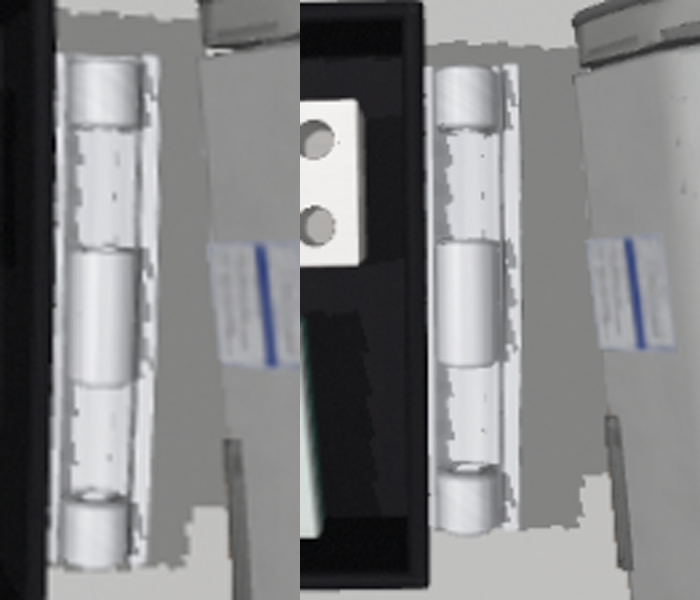

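The lugs are clear in both wrist views. In the right crop (w2) the upper lug ends at row 130, the middle lug runs over rows 241–366, and the lower lug starts at row 472, with the axis near column 467. In the left crop (w1) the same edges are at rows 128, 249, 386 and 499.

```bash
python3 - <<'E'
from h import *
a,b=load('w1'),load('w2')
A=lambda c,r:(370+c/3.75-.4,95+r/3.75-.4); B=lambda c,r:(280+(c-300)/2.667-.3,56+r/2.667-.3)
pts=[('upO',A(106,60),B(467,67)),('upI',A(106,128),B(468,131)),('m1',A(107,249),B(467,241)),('m2',A(104,386),B(466,366)),('loI',A(97,499),B(468,472)),('loO',A(95,569),B(467,533))]
for n,p,q in pts:
    print(n,tri([(a,p,1),(b,q,1)]),plane(a,p,.075,1)[0],plane(b,q,.075,1)[0])
# rim corners
ca=[[273,90],[383,90],[380,262],[277,263]];cb=[[187,66],[325,57],[327,275],[200,276]]
for p,q in zip(ca,cb): print(tri([(a,p,1),(b,q,1)]))
for d,c in((a,ca),(b,cb)):
    P=plane(d,c,.062,1); print(P.mean(0)); e=P[0]+P[1]-P[2]-P[3]; print(np.degrees(np.arctan2(-e[0],e[1])), np.linalg.norm(e)/2)
T=load('top0'); P=plane(T,[[196,221],[278,234],[271,284],[187,270]],.062); print(P.mean(0))
E
```

```text
upO (array([0.57933985, 0.22134074, 0.06812645]), [8.26928107204867e-05, 8.269281072039765e-05]) [0.57775897 0.22089084 0.075     ] [0.57879838 0.22035832 0.075     ]
upI (array([0.57751531, 0.20534144, 0.0662475 ]), [0.00017842948510236176, 0.0001784294851023756]) [0.57571736 0.20543844 0.075     ] [0.57674652 0.20441932 0.075     ]
m1 (array([0.57290701, 0.1776253 , 0.07312612]), [0.00019614077267180314, 0.00019614077267180631]) [0.57259413 0.17795932 0.075     ] [0.57271936 0.1774857  0.075     ]
m2 (array([0.56823949, 0.14684642, 0.0762395 ]), [5.6264949900908123e-05, 5.6264949900918254e-05]) [0.56846833 0.14656586 0.075     ] [0.56830422 0.14671799 0.075     ]
loI (array([0.56551203, 0.11799793, 0.06783814]), [0.00017563074395171016, 0.00017563074395174295]) [0.56422599 0.12008272 0.075     ] [0.56528725 0.11967268 0.075     ]
loO (array([0.5630998 , 0.10167628, 0.06991138]), [0.00020507547945585345, 0.00020507547945587353]) [0.56223626 0.10308908 0.075     ] [0.56298441 0.10354637 0.075     ]
(array([0.47541172, 0.25300618, 0.06622746]), [0.0005615924654100388, 0.000561592465410091])
(array([0.57087088, 0.2418179 , 0.05746884]), [6.779842380257964e-05, 6.7798423802616e-05])
(array([0.54995173, 0.08315042, 0.05468519]), [5.2388615657323794e-05, 5.238861565737644e-05])
(array([0.45353592, 0.09815636, 0.06138298]), [0.0001714761101428655, 0.00017147611014287444])
[0.51197268 0.1699176  0.062     ]
-7.7838053731253005 0.1570165857552045
[0.51210212 0.16966404 0.062     ]
-7.441396914017304 0.15650274106343787
[0.50989025 0.1673589  0.062     ]
```

```bash
python3 -m crank '{"travel":[[0,0,5],[-3,-12,8],[-9,-40,8],[-9,-40,8],[-9,-40,8]],"turn":[[0,0,0],[0,0,22],[0,0,22],[0,0,22],[0,0,22]],"gripper":[0,0,0,0,0]}'
python3 -m crank '{"travel":[[-7,-23,0],[-7,-23,0],[-7,-23,0],[-7,-23,0],[-7,-23,0]],"turn":[[0,0,0],[0,0,0],[0,0,0],[0,0,0],[0,0,0]],"gripper":[0,0,0,0,0]}'
python3 - <<'E'
from h import *
d=grab('wrist','w3');c,v=rays(d,[d['cx'],d['cy']]); print(c,v); print(proj(d,[[.4395,-.161,.135],[.478,-.323,.135]],1))
E
```

```text
clock: 2.75
position: [0.5037, -0.0788, 0.2465]
tool_rot: [3.139, 0.0, 1.815]
force: [1.2, -0.5, 0.1]
grip_width: 0.0853
finger_force: 0.0
clock: 3.25
position: [0.4334, -0.3098, 0.2464]
tool_rot: [3.14, 0.001, 1.809]
force: [1.1, 0.1, 0.4]
grip_width: 0.0856
finger_force: 0.0
[ 0.41693657 -0.24234722  0.38883685] [[ 0.06626407 -0.26440236 -0.96213329]]
[[378.62665531  36.78960079]
 [373.08551412 270.13013906]]
```

View pics/w3.png

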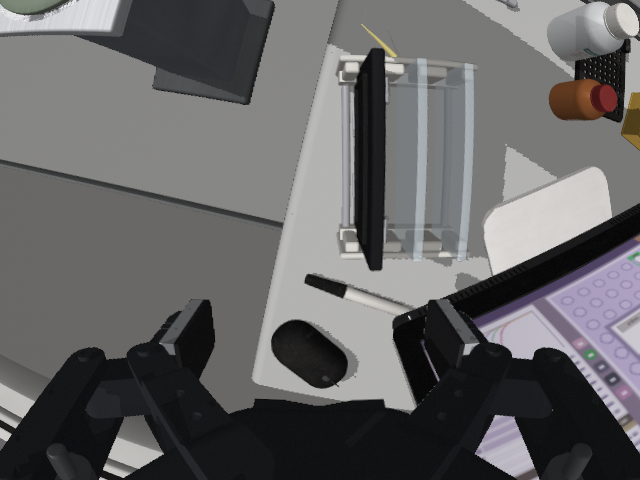

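The lid's top edge runs from (376,50) to (376,268). The small keepers stand on its right (+x) face at (386,90) and (385,230), so the inside faces the robot and no flip is needed. I'll take a second view from right above it.

```bash
python3 -m crank '{"travel":[[5,1,0],[5,1,0],[5,1,0],[5,1,0],[5,1,0]],"turn":[[0,0,0],[0,0,0],[0,0,0],[0,0,0],[0,0,0]],"gripper":[0,0,0,0,0]}'
python3 - <<'E'
from h import *
d=grab('wrist','w4');c,v=rays(d,[d['cx'],d['cy']]); print(c,v)
u=proj(d,[[.4395,-.161,.135],[.478,-.323,.135]],1);print(u)
def lid(f):
    d=load(f);im=cv2.imread(f'pics/{f}.png');g=im.max(2);p=proj(d,[[.459,-.242,.13]],1)[0]
    n,l,s,_=cv2.connectedComponentsWithStats((g<60).astype('uint8'))
    w=l[int(p[1])-3:int(p[1])+4,int(p[0])-10:int(p[0])+11]; i=np.bincount(w[w>0]).argmax()
    c=cv2.findContours((l==i).astype('uint8'),0,1)[0][0]; print(f,s[i],cv2.approxPolyDP(c,3,True)[:,0].tolist())
    for r in np.linspace(s[i,1]+8,s[i,1]+s[i,3]-8,7).astype(int):
        k=np.where(l[r]==i)[0]; print(r,k[0],k[-1])
    r=int(p[1]); print(g[r,int(p[0])-25:int(p[0])+25])
lid('w3');lid('w4')
x,y=(u.mean(0)-[60,125]).astype(int);x=max(x,0);y=max(y,0);im=cv2.imread('pics/w4.png')[y:y+240,x:x+130];print(x,y)
im3=cv2.imread('pics/w3.png')[40:280,310:440]
cv2.imwrite('pics/m3.png',cv2.resize(cv2.convertScaleAbs(np.hstack([im3,im]),alpha=2,beta=10),None,fx=2.5,fy=2.5,interpolation=cv2.INTER_CUBIC))
E
```

```text
clock: 3.8
position: [0.4839, -0.2977, 0.2455]
tool_rot: [3.141, 0.0, 1.81]
force: [0.4, 0.2, -0.4]
grip_width: 0.0853
finger_force: 0.0
[ 0.46769265 -0.23034953  0.38807053] [[ 0.06485647 -0.26370904 -0.96241944]]
[[302.33224775  34.7816294 ]
 [302.09747423 270.61598767]]
w3 [ 354   48   32  222 5959] [[373, 48], [360, 67], [354, 87], [355, 226], [370, 269], [380, 269], [384, 218], [384, 51]]
56 367 384
90 354 384
124 355 384
159 355 384
193 355 383
227 356 382
262 367 381
[179 179 169  94  30  29  31  20  13  15  16  18  24  32  30  30  27  16
  16  16  16  25  29  33  31  33  31  31  30  31  30  31  28  30  72 121
 122 122 122 122 121 122 121 122 121 124 126 127 127 128]
w4 [ 291   47   22  224 3905] [[296, 47], [295, 71], [291, 73], [294, 236], [299, 246], [299, 269], [309, 270], [311, 74], [308, 48]]
55 295 308
89 292 308
124 292 310
159 293 311
193 294 311
228 294 310
263 299 311
[176 177 176 177 176 176 176 177 176 177 176 176 154 164 172  94  29  29
  25  23  27  30  32  32  31  30  31  30  32  33  29  22  15  10  29  86
 137 111 119 120 121 166 176 177 176 176 176 176 176 177]
242 27
```

View pics/m3.png

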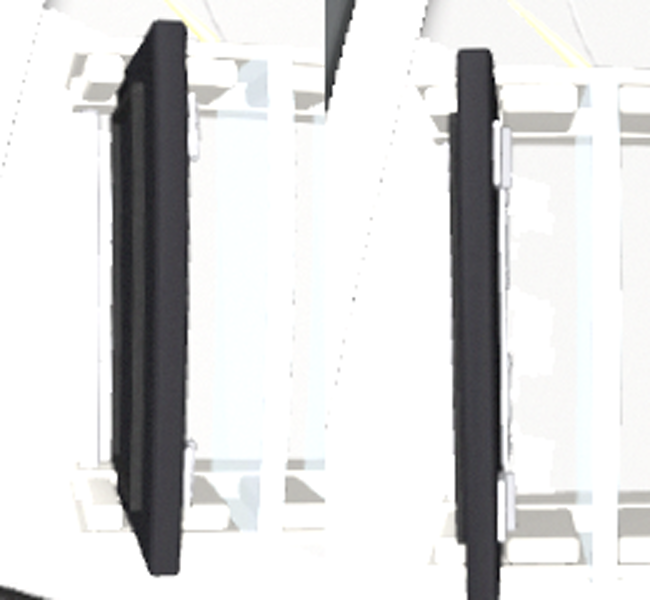

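The crops show the lid's top strip: in w3 from (379,48) to (376,270), and in w4 from (302,47) to (305,270). The frame is on the left (−x) face and the keepers and leaf on the right.

```bash
python3 - <<'E'
from h import *
a,b=load('w3'),load('w4')
for p,q in [((379.4,48.2),(302,46.7)),((376.4,269.6),(304.9,270.3))]:
    print(tri([(a,p,1),(b,q,1)]),plane(a,p,.135,1)[0],plane(b,q,.135,1)[0])
for d,P in((a,[(379.4,48.2),(376.4,269.6)]),(b,[(302,46.7),(304.9,270.3)])):
    X=plane(d,P,.135,1);e=X[0]-X[1];print(X.mean(0),np.linalg.norm(e),np.degrees(np.arctan2(-e[0],e[1])))
s=bot.observe();print(s['position'],s['tool_rot'])
E
```

```text
(array([ 0.44164909, -0.17007325,  0.13792267]), [0.000157876825941294, 0.00015787682594121968]) [ 0.44190492 -0.16906946  0.135     ] [ 0.44138489 -0.16952901  0.135     ]
(array([ 0.47980684, -0.32148322,  0.13699025]), [6.757690999810461e-05, 6.757690999812052e-05]) [ 0.48028264 -0.32203912  0.135     ] [ 0.47991922 -0.32227624  0.135     ]
[ 0.46109378 -0.24555429  0.135     ] 0.157710386314078 14.08393283834366
[ 0.46065206 -0.24590262  0.135     ] 0.15753289051871958 14.158864850907051
[ 0.48391241 -0.29772718  0.24544411] [3.14104363e+00 2.53966464e-04 1.80959311e+00]
```

```bash
python3 -m crank '{"travel":[[-2.3,5.2,0],[-2.3,5.2,-5],[-2.3,5.2,-9],[-2.3,5.2,-9],[-2.3,5.2,-9]],"turn":[[0,0,0.4],[0,0,0.4],[0,0,0.4],[0,0,0.4],[0,0,0.4]],"gripper":[0.3,0.3,0.3,0.3,0.3]}' 30; python3 -c "
from workcell import bot;s=bot.observe();print(s['position'],s['tool_rot'])"
```

```text
clock: 4.35
position: [0.4612, -0.2463, 0.1558]
tool_rot: [-3.141, 0.0, 1.816]
force: [0.7, -0.2, 1.2]
grip_width: 0.06
finger_force: 0.0
[ 0.46124314 -0.24630284  0.15583877] [-3.14105192e+00  1.01320366e-04  1.81612585e+00]
```

```bash
python3 -m crank '{"travel":[[0,0,-2],[0,0,-3.7],[0,0,-3.7],[0,0,-3.7],[0,0,-3.7]],"turn":[[0,0,0],[0,0,0],[0,0,0],[0,0,0],[0,0,0]],"gripper":[0.5,0.6,0.7,0.7,0.7]}' 50; python3 -m crank '{"travel":[[0,0,0],[0,0,0],[0,0,0],[0,0,0],[0,0,0]],"turn":[[0,0,0],[0,0,0],[0,0,0],[0,0,0],[0,0,0]],"gripper":[0.8,0.9,1,1,1]}'
```

```text
clock: 4.85
position: [0.4621, -0.2462, 0.1196]
tool_rot: [3.14, 0.001, 1.817]
force: [-0.1, -0.2, -0.4]
grip_width: 0.0255
finger_force: 0.0
clock: 5.35
position: [0.4616, -0.246, 0.1188]
tool_rot: [3.141, 0.001, 1.817]
force: [-2.3, 1.0, 13.1]
grip_width: 0.0087
finger_force: 49.1
```

```bash
python3 -m crank '{"travel":[[0,0,0.5],[0,0,1.5],[0,0,3],[0,0,4.5],[0,0,6]],"turn":[[0,0,0],[0,0,0],[0,0,0],[0,0,0],[0,0,0]],"gripper":[1,1,1,1,1]}'; python3 -m crank '{"travel":[[0,0,1.5],[0,0,3],[0,0,5],[0,0,7],[0,0,7]],"turn":[[0,0,0],[0,0,0],[0,0,0],[0,0,0],[0,0,0]],"gripper":[1,1,1,1,1]}'; python3 - <<'E'
from h import *
grab('top','t1');grab('scene','s1');s=bot.observe();print(s['position'],s['tool_rot'],s['force'],s['moment'])
E
```

```text
clock: 5.85
position: [0.4613, -0.2457, 0.1792]
tool_rot: [3.141, 0.0, 1.817]
force: [0.6, 0.0, -3.5]
grip_width: 0.0087
finger_force: 49.1
clock: 6.35
position: [0.4621, -0.2462, 0.2507]
tool_rot: [3.138, 0.002, 1.817]
force: [0.0, -0.9, -2.9]
grip_width: 0.0084
finger_force: 49.2
[ 0.46126467 -0.24559243  0.24817886] [3.14102270e+00 1.76797781e-04 1.81703213e+00] [-0.90148921 -0.27651062 -2.50177538] [ 0.03535901 -0.04642195  0.04060437]
```

View pics/s1.png

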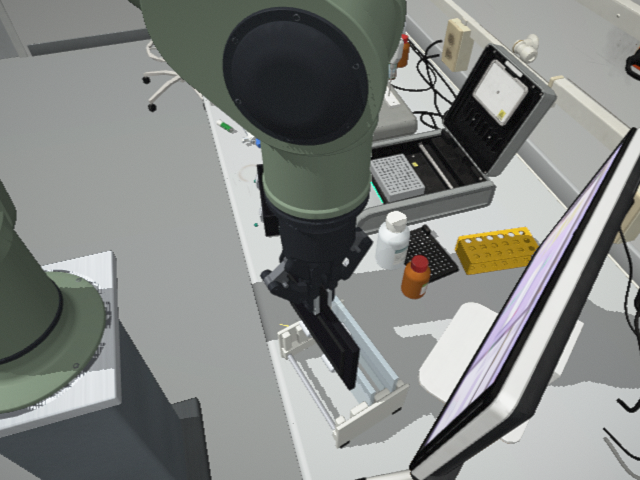

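The lid hangs upright in the gripper over the rack at about (330,335), and the plates are still in their slots.

```bash
python3 -m crank '{"travel":[[0.5,2,0.5],[1.5,5,1],[2.5,8.5,1],[3.5,12,1],[4.5,16,1]],"turn":[[0,0,-1],[0,0,-3],[0,0,-5],[0,0,-7],[0,0,-9]],"gripper":[1,1,1,1,1]}'; python3 -m crank '{"travel":[[1,4,0],[2,8,0],[3,12,0],[4,15.5,0],[5,18.5,0]],"turn":[[0,0,-2],[0,0,-4.5],[0,0,-7],[0,0,-9],[0,0,-11]],"gripper":[1,1,1,1,1]}';  python3 -m crank '{"travel":[[0.6,2.5,0],[1.1,4.5,0],[1.5,6.2,0],[1.5,6.2,0],[1.5,6.2,0]],"turn":[[0,0,-1],[0,0,-1.7],[0,0,-1.7],[0,0,-1.7],[0,0,-1.7]],"gripper":[1,1,1,1,1]}'; python3 - <<'E'
from h import *
s=bot.observe();print(s['position'],s['tool_rot'],s['force'])
d=grab('scene','s2');t=grab('top','t2')
p=s['position'];print(proj(d,[p,[.57,.16,.067]]),proj(t,[p,[.57,.16,.067]]))
a=d['pixels'][90:230,230:370];b=t['pixels'][185:305,150:310]
cv2.imwrite('pics/m4.png',np.hstack([cv2.resize(cv2.convertScaleAbs(x[:,:,::-1],alpha=1.6,beta=20),(400,400 if i==0 else 300),interpolation=cv2.INTER_CUBIC)[:300 if i else 400] if 0 else cv2.resize(cv2.convertScaleAbs(np.ascontiguousarray(x[:,:,::-1]),alpha=1.6,beta=20),(400,400),interpolation=cv2.INTER_CUBIC) for i,x in enumerate([a,b])]))
E
```

```text
clock: 6.95
position: [0.506, -0.0847, 0.2572]
tool_rot: [-3.14, 0.0, 1.657]
force: [0.7, -0.0, -2.5]
grip_width: 0.0089
finger_force: 49.1
clock: 7.45
position: [0.5559, 0.1015, 0.2569]
tool_rot: [-3.14, 0.0, 1.468]
force: [-0.3, -0.4, -2.5]
grip_width: 0.0085
finger_force: 49.2
clock: 7.95
position: [0.5711, 0.1609, 0.2573]
tool_rot: [-3.141, 0.001, 1.438]
force: [0.2, -0.7, -2.6]
grip_width: 0.0085
finger_force: 49.1
[0.57105919 0.16089832 0.25733877] [-3.14075821e+00  9.36586920e-04  1.43848929e+00] [ 0.20441826 -0.65604572 -2.57246628]
[[310.7719448  100.40553452]
 [312.22033262 181.00349988]] [[218.19910116 200.03989209]
 [237.6895531  220.58527846]]
```

View pics/m4.png

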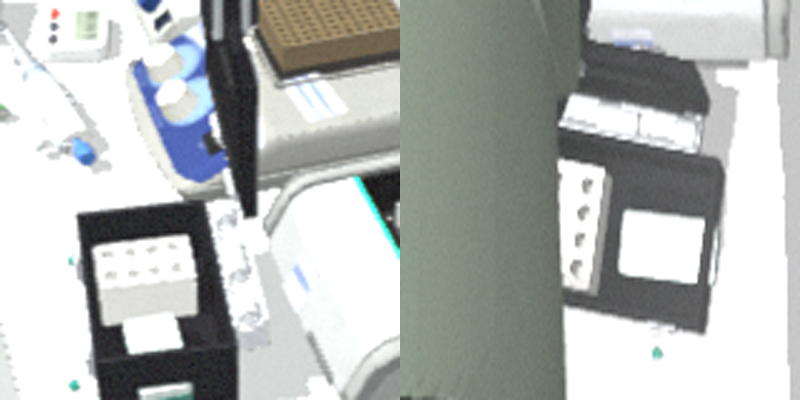

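The crop shows the lid over the box hinge. Its lower −y corner is at about scene pixel (318,165) and top pixel (273,218). I'll check that against the expected corner.

```bash
python3 - <<'E'
from h import *
s,t=load('s2'),load('t2')
y=np.radians(-7.6);R=np.array([[np.cos(y),-np.sin(y),0],[np.sin(y),np.cos(y),0],[0,0,1]])
o=np.array([.5711,.1609,.1735])
for l in [(-5,-80,0),(5,-80,0),(-5,-80,100),(5,-80,100)]:
    p=o+R@np.array(l)/1e3; print(l,p,proj(s,p),proj(t,p))
for n,f,x0,x1,y0,y1 in [('s',s,295,325,140,172),('t',t,262,280,200,222)]:
    g=f['pixels'].max(2)[y0:y1,x0:x1]; print(n); print('\n'.join(' '.join('%3d'%v for v in r) for r in g[::2]))
print(tri([(s,(317.5,165.3),0),(t,(273.2,218),0)]))
E
```

```text
(-5, -80, 0) [0.55556341 0.08226404 0.1735    ] [[315.88547407 166.43371098]] [[272.8194337  219.64129668]]
(5, -80, 0) [0.56547557 0.08094147 0.1735    ] [[321.39525286 165.78866882]] [[273.78149164 213.96729777]]
(-5, -80, 100) [0.55556341 0.08226404 0.2735    ] [[315.17054788 119.43289587]] [[266.64427518 208.87098659]]
(5, -80, 100) [0.56547557 0.08094147 0.2735    ] [[321.21132115 118.78381463]] [[267.72418555 202.56790538]]
s
104 103 104 104 114 119  80  39  24  27  39  68  85  48  28  20  19  19  16  10  14   8  13  19  42 117 168 142 120 113
106 104 105 102 104 109 100  70  26  24  26  33  52  61  33  24  19  15  17  13  17  16  15  14  38  83 115 109 102  96
103 105 104 104 104 103 105  99  73  82 104 108 111  95  49  32  23  14  16  15  15  15  12  14  37  71  94  90  88  85
105 104 104 104 104 107 108 108 112 111 108 108 108 107  92  39  23  16  15  16  16  17   7  15  36  65  82  82  83  80
104 108 105 108 109 109 110 110 108 107 106 104 104 110 103  53  26  20  16   9  16   8  13  18  34  64  80  79  80  81
106 109 110 110 111 110 107 106 105 103 104 102 109 146 175 112 
[... 1445 characters left out ...]
  87  87  87  89  88  89  89
 43  40  44  45  43  41  46  77 103 112 111 110 111 111 130 157 159 157
 41  41  42  40  45  42  40  48  76 106 110 112 112 112 129 159 157 158
 41  37  43  42  40  42  40  42  47  77 104 112 111 111 112 109 123 147
 39  42  41  42  39  41  42  40  40  41  67 104 111 112 111 111 112 112
 39  39  39  40  41  41  39  42  41  41  40  65 104 111 114 112 112 110
 40  41  42  45  44  40  37  41  38  44  42  62  96 112 111 112 112 114
 42  50  67  68  62  50  46  43  40  41  44  74 113 111 112 111 112 112
108 101  93  93  98 103 124 145 113  83 100 111 108 112 112 111 111 113
(array([0.55816947, 0.08142009, 0.17609901]), [0.00017687259479358378, 0.00017687259479355795])
```

```bash
python3 -m crank '{"travel":[[0.1,0.1,-2],[0.1,0.1,-4],[0.1,0.1,-6],[0.1,0.1,-7.5],[0.1,0.1,-7.5]],"turn":[[0,0,0],[0,0,0],[0,0,0],[0,0,0],[0,0,0]],"gripper":[1,1,1,1,1]}'; python3 -m crank '{"travel":[[0,0,-0.2],[0,0,-0.4],[0,0,-0.6],[0,0,-0.8],[0,0,-0.8]],"turn":[[0,0,0],[0,0,0],[0,0,0],[0,0,0],[0,0,0]],"gripper":[1,1,1,1,1]}'; python3 -c "
from workcell import bot;s=bot.observe();print(s['position'],s['tool_rot'],s['force'],s['moment'])"
```

```text
clock: 8.55
position: [0.5714, 0.1612, 0.1813]
tool_rot: [-3.139, 0.002, 1.437]
force: [-0.1, 0.3, -2.7]
grip_width: 0.0088
finger_force: 49.1
clock: 9.05
position: [0.5723, 0.1623, 0.1749]
tool_rot: [-3.142, 0.0, 1.438]
force: [0.2, 0.2, -2.8]
grip_width: 0.0089
finger_force: 49.1
[0.57225955 0.16231316 0.17487183] [-3.14152629e+00  6.99363222e-06  1.43830693e+00] [ 0.23009324  0.23760019 -2.76756991] [-0.01896713 -0.01799621 -0.04774442]
```

```bash
python3 -m crank '{"travel":[[0,0,-0.15],[0,0,-0.3],[0,0,-0.45],[0,0,-0.6],[0,0,-0.6]],"turn":[[0,0,0],[0,0,0],[0,0,0],[0,0,0],[0,0,0]],"gripper":[1,1,1,1,1]}'; python3 -c "
from workcell import bot;s=bot.observe();print(s['position'],s['tool_rot'],s['force'],s['moment'])"
```

```text
clock: 9.55
position: [0.5722, 0.1623, 0.1687]
tool_rot: [-3.141, 0.0, 1.438]
force: [-0.8, -0.2, -2.7]
grip_width: 0.0089
finger_force: 49.1
[0.57219567 0.16227053 0.16865833] [-3.14125110e+00  1.96881117e-04  1.43822824e+00] [-0.79009875 -0.17421434 -2.70801741] [ 0.00395539 -0.0254389  -0.00051143]
```

```bash
python3 -m crank '{"travel":[[0,0,-0.15],[0,0,-0.3],[0,0,-0.45],[0,0,-0.6],[0,0,-0.6]],"turn":[[0,0,0],[0,0,0],[0,0,0],[0,0,0],[0,0,0]],"gripper":[1,1,1,1,1]}'; python3 -c "
from workcell import bot;s=bot.observe();print(s['position'],s['tool_rot'],s['force'],s['moment'])"
```

```text
clock: 10.05
position: [0.5722, 0.1623, 0.1627]
tool_rot: [-3.141, 0.0, 1.438]
force: [-0.1, -0.5, -2.9]
grip_width: 0.0084
finger_force: 49.1
[0.57221969 0.16225406 0.16266968] [-3.14130040e+00  1.88606468e-04  1.43820563e+00] [-0.09561778 -0.50040281 -2.86498345] [-0.00174232 -0.06577444 -0.02583468]
```

```bash
python3 -m crank '{"travel":[[0,0,-0.05],[0,0,-0.1],[0,0,-0.15],[0,0,-0.17],[0,0,-0.17]],"turn":[[0,0,0],[0,0,0],[0,0,0],[0,0,0],[0,0,0]],"gripper":[1,1,1,1,1]}'; python3 -m crank '{"travel":[[0,0,-0.05],[0,0,-0.05],[0,0,-0.1],[0,0,-0.1],[0,0,-0.1]],"turn":[[0,0,0],[0,0,0],[0,0,0],[0,0,0],[0,0,0]],"gripper":[1,1,1,1,1]}';python3 -c "
from workcell import bot;s=bot.observe();print(s['position'],s['tool_rot'],s['force'],s['moment'])"
```

```text
clock: 10.55
position: [0.5723, 0.1623, 0.1612]
tool_rot: [-3.141, 0.0, 1.438]
force: [-0.3, -1.2, -2.0]
grip_width: 0.0083
finger_force: 49.1
clock: 11.05
position: [0.5723, 0.1623, 0.1602]
tool_rot: [-3.142, 0.0, 1.438]
force: [-0.6, 0.6, -2.4]
grip_width: 0.0088
finger_force: 49.1
[0.57232782 0.16229173 0.16021859] [-3.14158785e+00  2.54259159e-07  1.43817927e+00] [-0.5883336   0.64362888 -2.3551351 ] [-0.00670516 -0.01956409 -0.03637069]
```

```bash
for i in 1 2 3; do python3 -m crank '{"travel":[[0,0,-0.03],[0,0,-0.06],[0,0,-0.06],[0,0,-0.06],[0,0,-0.06]],"turn":[[0,0,0],[0,0,0],[0,0,0],[0,0,0],[0,0,0]],"gripper":[1,1,1,1,1]}' | egrep 'pos|^force'; done
```

```text
position: [0.5723, 0.1623, 0.1596]
force: [-0.0, -0.5, -2.0]
position: [0.5726, 0.1623, 0.1594]
force: [-0.6, -0.5, 5.7]
position: [0.5729, 0.1623, 0.1593]
force: [-1.9, -0.8, 12.8]
```

```bash
python3 -m crank '{"travel":[[0.03,0,0.1],[0.03,0,0.2],[0.03,0,0.23],[0.03,0,0.23],[0.03,0,0.23]],"turn":[[0,0,0],[0,0,0],[0,0,0],[0,0,0],[0,0,0]],"gripper":[1,1,1,1,1]}'; python3 -m crank '{"travel":[[0,0,0],[0,0,0],[0,0,0],[0,0,0],[0,0,0]],"turn":[[0,0,0],[0,0,0],[0,0,0],[0,0,0],[0,0,0]],"gripper":[1,1,1,1,1]}'; python3 - <<'E'
from h import *
d=grab('scene','s3');t=grab('top','t3');s=bot.observe();print(s['position'],s['force'],s['moment'])
y=np.radians(-7.6);R=np.array([[np.cos(y),-np.sin(y),0],[np.sin(y),np.cos(y),0],[0,0,1]])
o=s['position']-[0,0,.0838]
for l in [(-5,-80,0),(5,-80,0),(5,-80,60),(-5,-80,80)]: print(l,proj(d,o+R@np.array(l)/1e3),proj(t,o+R@np.array(l)/1e3))
p=proj(d,o+R@np.array([0,-80,30])/1e3)[0].astype(int)
print('\n'.join(' '.join('%3d'%v for v in r) for r in d['pixels'].max(2)[p[1]-28:p[1]+26:4,p[0]-14:p[0]+14]),p)
# plates / pin unchanged?
for n,a,b in(('top',t,load('top0')),('scene',d,load('scene0'))):
    df=np.abs(a['pixels'].astype(int)-b['pixels']).max(2)
    for q,r in {'rack':(slice(225,275),slice(400,500)),'pin':(slice(210,290),slice(322,345))}.items():
        if n=='top': print(q,(df[r]>40).sum())
E
```

```text
clock: 13.05
position: [0.5726, 0.1623, 0.1606]
tool_rot: [-3.141, 0.0, 1.438]
force: [0.0, -0.1, -2.4]
grip_width: 0.0085
finger_force: 49.2
clock: 13.55
position: [0.5726, 0.1623, 0.1607]
tool_rot: [-3.142, 0.0, 1.438]
force: [-0.0, -0.0, -2.2]
grip_width: 0.0088
finger_force: 49.2
[0.57259775 0.16230357 0.1607052 ] [-0.41596754  0.14682827 -2.08934581] [ 0.02595481  0.02921873 -0.03583779]
(-5, -80, 0) [[316.99257131 203.95056027]] [[276.97724192 227.34371735]]
(5, -80, 0) [[322.06426079 203.31777288]] [[277.84813455 222.17056074]]
(5, -80, 60) [[322.00093805 180.33577362]] [[274.94206028 216.73398468]]
(-5, -80, 80) [[316.55567032 172.7876218 ]] [[272.94999205 220.35583057]]
175 112  38  16  14  18  23  33  28  19  15  19  21  20  23  64 136 186 161 109 123 121 104  90 115 144 149 153
165 173 109  37  19  21  16  21  23  20  22  15  14  16  15  33  65  94 117 108  93  87 121 145 147 146 146 146
186 160 174 112  40  19  19  21  19  16   9  16  14  11  19  64 137 169 116  97 131 146 146 148 146 146 147 146
126 186 167 175  90  31  16  21  22  13  17  14  15   9  19  65 137 187 172 
[... 481 characters left out ...]
61
 15  18  19  30  72 138 171 182 197 152  47  12  11  14  17  49 105 138 126 125 124 125 124 124 124 123 132 157
 18  20  19  24  29  78 140 171 164 136  75  22  13  21  11  32  93 150 155 126 125 122 125 125 124 126 124 124
 25  18  17  19  23  34  74 122 129 154 177 149 114 116 124 115 119 119 119 122 125 122 124 125 125 125 126 125
 28  22  18  21  19  25  28  60  98 119 116 116 113 115 115 117 117 118 117 119 124 124 124 125 123 127 123 124
 20  19  14  17  16  15  13  32  79 124 121 115 104 109 123 126 125 125 125 123 124 124 126 124 124 125 123 123
 15  14  17  11  16  12  13  32  79 125 125 125 126 124 124 125 125 123 127 124 124 126 124 123 125 125 125 121 [319 192]
rack 1114
pin 0
```

```bash
python3 -c "
from workcell import bot
print(bot.job_done())"
```

```text
the job is handed in; nothing more can be done
None
```

The lid is seated with its knuckles in the lug gaps, held upright and still at about 49 N grip, and the job is handed in at about 14 s. The hand-in returned no verdict. I touched the trough bottom at about 13 N and backed off to the nominal height. The pin was unmoved in the last top view, and the plates were last seen in their slots just after the lid came out.

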